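# Snap open the wide job-sheet stand

## Robot

A 6-joint arm with a two-finger parallel gripper is mounted at the origin on a cart in front of the work surface, level with it; the furniture and walls round the work are solid. World frame = base frame: x ahead of the robot, y to its left, z up, the work surface at z = 0. Lengths are in mm, angles in degrees, forces in N, time in s.
With the tool pointing down it reaches from about 350 to 850 mm from the base axis. Payload 8.1 kg.
Tool frame: the origin (TCP) lies between the finger pads; the fingertips stand 11 mm ahead of it and the grasp point (between the pads) lies 8 mm behind it; z points along the fingers, y is the line along which they close (so a half turn about z gives the same grasp; the last joint's range is limited). The gripper opens to 85 mm and grips with 20 to 120 N. Pads are 22 mm wide; open, the fingers measure 114 mm over their backs; the gripper's body (76 mm by 85 mm) begins 54 mm behind the grasp point. The pads swing forward as they close: fully open they stand 13 mm farther back than shut.
Start: joints at [-77.43, 7.471, 85.268, -0, 87.261, -4.893], TCP at [180.082, -572.343, 242.292] pointing down, gripper open.
Joint ranges: [-169.43, 169.43], [-51.17, 129.36], [1.28, 143.12], [-76.62, 256.62], [0, 156.53], [-152.29, 152.29]. Speed limits (degrees/s): [136.94, 136.94, 159.86, 180, 180, 180].

## Interface

Orientations are given as [roll, pitch, yaw] about the fixed x, y, z axes, in that order (R = Rz(yaw) Ry(pitch) Rx(roll)).
In Python, from bench import r, snapshot, get_calibration gives the robot as it stands.
- The arm moves only by the tool step_arm, never from a script. Its argument "rows" is a list of rows, each a list of 2 entries, a list of its own where there are three numbers: the shift along the tool's x, y, z in mm, then the turn about the tool's z in degrees. In form: [[[tx, ty, tz], yaw], ...]. A call has 1 to 12 rows; each row is the pose to reach, as a shift and turn from the pose commanded when the call began, along the tool's axes at that moment; what a row does not reach only later rows make up. A row lasts 1/10 s, in which the tool goes at most 50 mm and 8.59 degrees, less where a joint would pass 70% of its speed; a pose out of reach is approached as far as the arm can. A call with a gripper value outside its range is refused whole. "fingers" is the opening, from 0 (shut) to 1 (fully open), set as the call begins (left out, the last holds). The fingers move at their own pace and stop on an object; "squeeze" is the grip in N (left out, the last holds). Time passes only in rows, so rows that repeat a pose let the fingers close. It gives the time, the measured TCP pose, the force, the opening and the grip force at its end, in the units of the state.
- r.sense(): the state, without advancing time (a new reading comes with each control period).
- snapshot(name): name is "side" or "top" or "wrist"; returns the picture (420x560x3 uint8, blue, green, red); there is no depth.
- get_calibration(name): a dict with "fovy" (degrees; the focal length in pixels is half the picture's height over the tangent of half this angle, whatever the lens; pixels are square), "cx", "cy" (the principal point, pixels), "dist" ([k1, k2, p1, p2, k3] as OpenCV has them; the pictures are not rectified), "eye" and "orientation" of the camera in the world. Camera axes: x right, y up, looking along -z (the intrinsics and any distortion apply to the point x, -y, -z); pixel columns grow to the right and rows downward; lengths in mm; the calibration is good to about 2 mm. A picture is of the moment at which its call begins: read the wrist's pose just before it. get_calibration takes no time and is no camera call; for the wrist camera it gives the pose at the moment of the call.
- r.hand_in(): hands the job in; it is judged then, once.
The state is a dict: "time": time; "joint_pos": joint angles; "qd": joint speeds; "joint_efforts": joint torques, N m; "tool_pos": TCP position; "tcp_rot": TCP orientation; "ft_force": force on the tool from outside, world axes, zero at the start; "wrist_torque": the same for the moment, N m; "finger_gap": finger opening in mm; "grip_force": force on a finger pad.
Only numpy, scipy, OpenCV 4.12 (cv2) and the standard library are available. Lean on these libraries where they do the work, as an engineer would, in place of code of your own. Each camera call takes 0.05 s, during which the arm holds its last target. There are 200 camera calls.

## Task

Two folding job-sheet stands lie folded flat on the bench. Open the wider one: lift its leaf by the black tab, up and back past the middle of its travel, so that it snaps over and stays leaning back against its stop, and let go of it. Leave the narrower stand folded.

Things in the scene. Friction and masses are not known exactly. Their poses are not given: they have to be found in the camera images.
- wide_stand: the wider stand: dark steel foot 124 mm deep, 160 mm wide, fixed to the bench; aluminium leaf 136 mm wide, 4 mm thick, hinged near the foot's far edge and folded flat towards the robot. Origin: on the bench, 50 mm behind the foot's near edge. x: from the tab towards the hinge, z up. Hinge line along y, at x = +40 mm, 34 mm above the bench; leaf's near edge at x = -55 mm
- wide_stand_tab (a point): grip point on the wider stand's black tab, which sticks out 57 mm from the middle of the leaf's near edge, in its plane; 14 mm wide, 11 mm thick. The point is 35 mm out from the leaf, 22 mm short of the tab's end; folded, 34 mm above the bare bench. Axes turn with the leaf: x to the hinge line, 130 mm away, y along it, z up when folded. Opening swings it up and towards the hinge
- wide_stand_leaf (a joint): hinge of the wider stand's leaf, rad: 0 folded flat, 1.92 (110 degrees) open against its stop, leaning back 20 degrees past upright. An over-centre spring pulls it shut below about 60 degrees (lifting at the tab takes 1 to 2 N) and throws it open by itself from about 70 degrees on
- narrow_stand: the narrower stand, of the same make, depth, height and tab, but with a foot only 92 mm wide and a leaf 68 mm wide; fixed to the bench; origin and axes as on the wider one
- narrow_stand_leaf (a joint): hinge of the narrower stand's leaf, rad: 0 folded, 1.92 open; it is to stay folded

How it is judged:
By the outcome, as a careful person would: the job done as asked, in the order asked, and still so for the second after the job is handed in, with the robot touching nothing.
It also fails if it takes over 35 s, if anything falls off the work surface, if the arm or the gripper's body presses on something with over 40 N, if the wrist force passes 120 N, or if a joint passes its speed limit or range.

## Working session

There is one attempt and no reset: what is moved stays moved. The work goes in short steps, Python scripts to look and compute and a tool call to move; the robot and the scene stay as the last step left them, time stands still between calls to the robot, and variables do not carry over. Pictures are saved under pics/ and viewed, at most 10 in all, crops included, and the job is handed in when it is done.

Besides the shell and the picture viewer there is one more tool, called after "Emit:" by a JSON object that holds its "method" and its "body", one argument or row to a line. step_arm: Moves the arm, as the interface text tells. Its arguments: {"type":"object","properties":{"rows":{"type":"array"},"fingers":{"type":"number"},"squeeze":{"type":"number"}},"required":["rows"]}

```bash
mkdir -p pics
python3 - <<'E'
from bench import r,snapshot,get_calibration
import cv2
for n in("top","side"):
    cv2.imwrite(f"pics/{n}0.png",snapshot(n)); print(n,get_calibration(n))
s=r.sense(); print(s)
E
```

```text
top {'fovy': 51.67821512358026, 'cx': 277.33419198340493, 'cy': 211.70789151148082, 'dist': array([-0.06671865,  0.        ,  0.        ,  0.        ,  0.        ]), 'eye': array([ 381.63540748, -212.49188283,  887.13281308]), 'orientation': array([ 12.02483468,   0.17894175, -92.45241986])}
side {'fovy': 54.01435904930304, 'cx': 276.3160329648922, 'cy': 212.6834489317913, 'dist': array([-0.12038729,  0.        ,  0.        ,  0.        ,  0.        ]), 'eye': array([ 496.9216896 , -978.92000046,  482.46214494]), 'orientation': array([60.57229335,  0.83669925, -3.77272965])}
{'time': 0.1, 'joint_pos': array([-7.74296888e+01,  7.51196849e+00,  8.53236047e+01, -6.79761447e-04,
        8.72621968e+01, -4.89049469e+00]), 'qd': array([ 0.09303983, -0.08399651, -0.1658939 ,  0.02177251,  0.00249913,
        0.08325803]), 'joint_efforts': array([ 1.47129500e-03, -5.70952141e+01, -5.01940012e+01, -1.82286967e-04,
        8.21234426e-03,  7.81652852e-05]), 'tool_pos': array([ 179.96896337, -571.86480213,  241.33152743]), 'tcp_rot': array([-1.79902528e+02, -7.65859462e-03,  1.74608325e+01]), 'ft_force': array([ 0.45661057,  0.51889006, -1.27237601]), 'wrist_torque': array([-0.06480283, -0.03336886,  0.03102957]), 'grip_force': 0.0, 'finger_gap': 85.85647183213095}
```

View pics/top0.png

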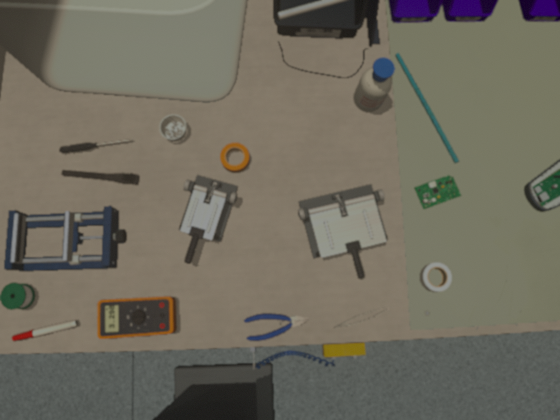

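The top view shows the wide stand at about (345,225) with its tab running (350,243) to (362,277). The narrow stand is at (207,212). I'll zoom in for exact corners.

```bash
cat > h.py <<'E'
import numpy as np,cv2
from scipy.spatial.transform import Rotation as R
def ray(c,uv):
    f=210/np.tan(np.radians(c["fovy"]/2))
    K=np.array([[f,0,c["cx"]],[0,f,c["cy"]],[0,0,1]])
    p=cv2.undistortPoints(np.array([[uv]],float),K,c["dist"])[0,0]
    return R.from_euler("xyz",c["orientation"],degrees=True).apply([p[0],-p[1],-1])
def onz(c,uv,z):
    d=ray(c,uv); return c["eye"]+d*(z-c["eye"][2])/d[2]
E
python3 - <<'E'
import cv2
a=cv2.imread("pics/top0.png")[175:285,285:400]
cv2.imwrite("pics/topc.png",cv2.resize(a,None,fx=5,fy=5,interpolation=cv2.INTER_CUBIC))
E
```

```text
(no output)
```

View pics/topc.png

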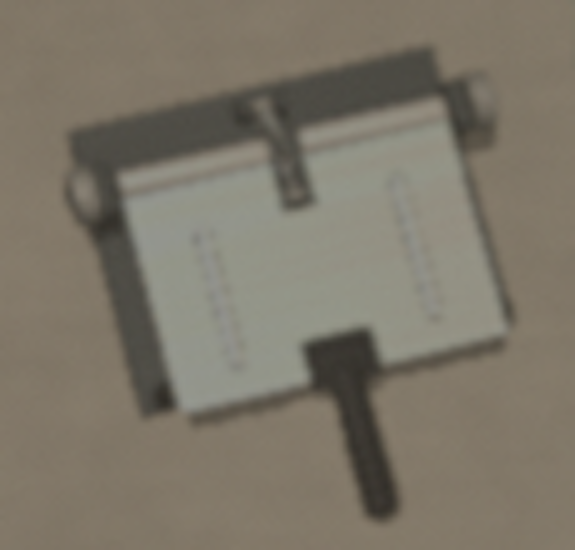

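View pics/side0.png

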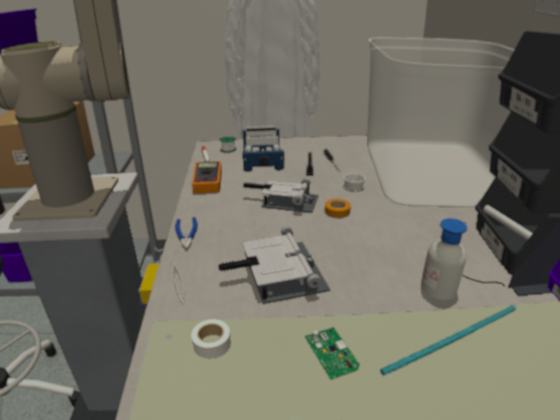

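The crop shows the leaf's near corners at (192,413) and (510,335), the tab base at about (342,372) and the tab end at about (382,518). The side view shows the tab clear of other objects, with the bottle behind the stand.

Run:
```python
from bench import r,get_calibration
from h import *
c=get_calibration("top")
P={}
for n,p,z in [("NL",(190,411),34),("NR",(509,337),34),("FL",(118,182),34),("FR",(443,98),34),("tabend",(382,518),34),("tabbase",(342,372),34)]:
    u=((p[0]+.5)/5-.5+285,(p[1]+.5)/5-.5+175)
    P[n]=onz(c,u,z); print(n,P[n].round(1))
m=(P["NL"]+P["NR"])/2; print("mid near",m, "width",np.linalg.norm(P["NL"]-P["NR"]))
d=m-P["tabend"]; print("tab len",np.linalg.norm(d),"yaw tab",np.degrees(np.arctan2(d[1],d[0])))
e=P["NL"]-P["NR"]; print("yaw edge",np.degrees(np.arctan2(-e[0],e[1])))
e=P["FL"]-P["FR"]; print("yaw edge far",np.degrees(np.arctan2(-e[0],e[1])))
```

```text
NL [ 468.7 -302.8   34. ]
NR [ 492.3 -431.7   34. ]
FL [ 562.1 -279.7   34. ]
FR [ 591.2 -414.    34. ]
tabend [ 423.5 -375.3   34. ]
tabbase [ 481.4 -364.    34. ]
mid near [ 480.50647107 -367.27644481   34.        ] width 131.07782730421948
tab len 57.60962855876412 yaw tab 7.991020430399952
yaw edge 10.386191121592544
yaw edge far 12.248443569402625
```

Sizes check: 131 mm measured against 136, tab length 57.6 against 57. The grip point is at about (446,-373,34) with yaw about 11°. I'll go above it and look from close by.

Emit:
{"method": "step_arm", "body": {
  "rows": [
    [[20, -7, 7], 1],
    [[55, -19, 18], 2],
    [[95, -33, 30], 3],
    [[135, -47, 43], 4],
    [[175, -61, 56], 5],
    [[215, -75, 69], 6],
    [[250, -88, 80], 6.5],
    [[280, -98, 90], 6.5],
    [[300, -105, 96], 6.5],
    [[313, -110, 100], 6.5],
    [[313, -110, 100], 6.5],
    [[313, -110, 100], 6.5]
  ],
  "fingers": 0.6
}}

```text
time: 1.3
tool_pos: [445.2, -373.9, 142.3]
tcp_rot: [180.0, 0.0, 11.0]
ft_force: [-0.7, 0.2, -0.8]
finger_gap: 51.0
grip_force: 0.0
```

Run:
```python
from bench import r,snapshot,get_calibration
import cv2,pickle
c=get_calibration("wrist"); a=snapshot("wrist")
cv2.imwrite("pics/w1.png",a); pickle.dump(c,open("w1.pkl","wb")); print(c)
s=r.sense(); print(s["time"],s["tool_pos"],s["tcp_rot"],s["ft_force"],s["finger_gap"])
```

```text
{'fovy': 67.54555720918489, 'cx': 281.3058761157939, 'cy': 205.3349167869704, 'dist': array([-0.01506397,  0.        ,  0.        ,  0.        ,  0.        ]), 'eye': array([ 520.23145112, -360.04409466,  273.06532349]), 'orientation': array([-1.71033610e+01, -2.49329911e-02, -7.90099177e+01])}
1.35 [ 445.04737991 -374.3260364   142.64411156] [1.79966999e+02 1.19146407e-02 1.09300289e+01] [ 0.13709294 -0.19288703 -0.36713313] 51.223208013806065
```

View pics/w1.png

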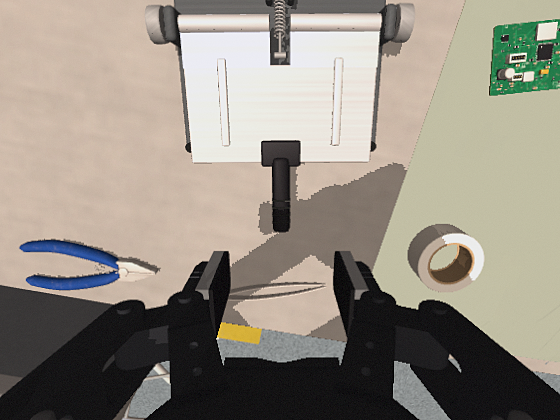

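The wrist view shows leaf near corners at (192,162) and (369,161), tab base (281,163), tab end (281,231) and the leaf hinge side at y≈30. The stand looks square to the tool and the tab is centred between the fingers.

Run:
```python
import pickle
from h import *
c=pickle.load(open("w1.pkl","rb"))
P={n:onz(c,p,z) for n,p,z in [("NL",(192,162),36),("NR",(369,161),36),("end",(281.5,231),38),("mid",(282,185),39)]}
for n in P: print(n,P[n].round(1))
m=(P["NL"]+P["NR"])/2;e=P["NL"]-P["NR"];yaw=np.arctan2(-e[0],e[1])
d=m-P["end"]
print(np.linalg.norm(e),np.linalg.norm(d[:2]),np.degrees(yaw),np.degrees(np.arctan2(d[1],d[0])))
x=np.array([np.cos(yaw),np.sin(yaw)]);g=m[:2]-35*x;g2=P["end"][:2]+22*x
t=np.array([445.1,-374.1]);X=np.array([np.cos(np.radians(11)),np.sin(np.radians(11))]);Y=np.array([X[1],-X[0]])
for q in(g,g2):print(q,"tool shift",(q-t)@X,(q-t)@Y)
```

```text
NL [ 469.5 -301.    36. ]
NR [ 495.8 -432.6   36. ]
end [ 428.1 -378.2   38. ]
mid [ 465.6 -371.3   39. ]
134.24494740500515 55.750351052659305 11.310345729082792 11.802621152563178
[ 448.34756067 -373.66101613] tool shift 3.271655902201131 0.18874529343274205
[ 449.66889961 -373.88521652] tool shift 4.5259386771245245 0.6609498386395575
```

Emit:
{"method": "step_arm", "body": {
  "rows": [
    [[2, 0, 15], 0],
    [[4, 0.5, 45], 0],
    [[4, 0.5, 75], -0.4],
    [[4, 0.5, 95], -0.4],
    [[4, 0.5, 108], -0.4],
    [[4, 0.5, 116], -0.4],
    [[4, 0.5, 116], -0.4],
    [[4, 0.5, 116], -0.4]
  ]
}}

```text
time: 2.15
tool_pos: [450.1, -373.9, 27.2]
tcp_rot: [179.9, -0.0, 11.3]
ft_force: [0.2, -0.7, -0.0]
finger_gap: 51.0
grip_force: 0.0
```

Emit:
{"method": "step_arm", "body": {
  "rows": [
    [[0, 0, 0], 0],
    [[0, 0, 0], 0],
    [[0, 0, 0], 0],
    [[0, 0, 0], 0],
    [[0, 0, 0], 0],
    [[0, 0, 0], 0],
    [[0, 0, 0], 0],
    [[0, 0, 0], 0]
  ],
  "fingers": 0,
  "squeeze": 25
}}

```text
time: 2.95
tool_pos: [450.0, -372.6, 27.3]
tcp_rot: [-180.0, -0.0, 11.4]
ft_force: [-2.3, 5.4, 8.3]
finger_gap: 13.5
grip_force: 28.7
```

Gripped (gap 13.5 mm). I'll follow the arc, r = 130 mm, to 30° first.

Emit:
{"method": "step_arm", "body": {
  "rows": [
    [[0.1, 0, -4.5], 0],
    [[0.3, 0, -9], 0],
    [[0.7, 0, -13.6], 0],
    [[1.3, 0, -18.1], 0],
    [[2, 0, -22.6], 0],
    [[4.4, 0, -33.6], 0],
    [[7.8, 0, -44.5], 0],
    [[12.2, 0, -54.9], 0],
    [[17.4, 0, -65], 0],
    [[17.4, 0, -65], 0],
    [[17.4, 0, -65], 0]
  ]
}}

```text
time: 4.05
tool_pos: [467.0, -369.3, 92.6]
tcp_rot: [-180.0, 0.0, 11.4]
ft_force: [-1.2, 7.0, 0.5]
finger_gap: 13.4
grip_force: 28.4
```

Run:
```python
from bench import r,snapshot
import cv2
a=snapshot("side")[150:330,150:390]
cv2.imwrite("pics/s1.png",cv2.resize(a,None,fx=3,fy=3,interpolation=cv2.INTER_CUBIC))
```

```text
(no output)
```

View pics/s1.png

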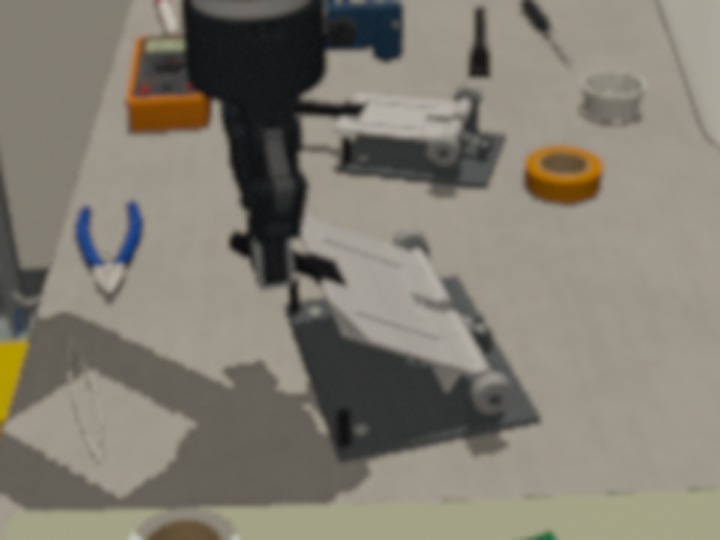

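The leaf is lifted about 30° and the tab at (290,255) in the crop is between the pads. I'll continue.

Emit:
{"method": "step_arm", "body": {
  "rows": [
    [[6.1, 0, -9.6], 0],
    [[13, 0, -18.6], 0],
    [[20.7, 0, -26.9], 0],
    [[29, 0, -34.6], 0],
    [[38, 0, -41.5], 0],
    [[47.6, 0, -47.6], 0],
    [[57.6, 0, -52.8], 0],
    [[68.1, 0, -57.2], 0],
    [[78.9, 0, -60.6], 0],
    [[90, 0, -63], 0],
    [[90, 0, -63], 0]
  ]
}}

```text
time: 5.2
tool_pos: [556.3, -351.3, 155.2]
tcp_rot: [-180.0, -0.0, 11.4]
ft_force: [0.0, 6.4, -2.6]
finger_gap: 13.6
grip_force: 35.5
```

Run:
```python
from bench import r,snapshot
import cv2
a=snapshot("side")[110:310,150:390]
cv2.imwrite("pics/s2.png",cv2.resize(a,None,fx=3,fy=3,interpolation=cv2.INTER_CUBIC))
```

```text
(no output)
```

View pics/s2.png

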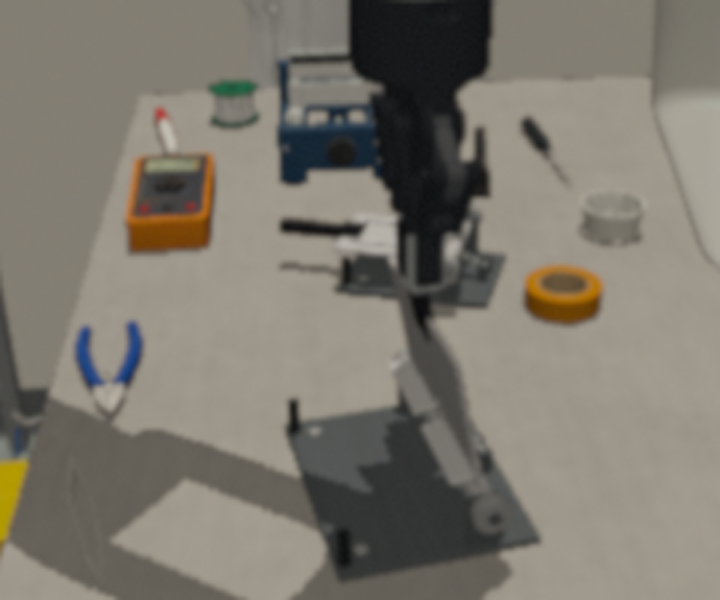

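The leaf is at about 80°, past centre and still held. I'll carry it to about 95°, then release and back off upward.

Emit:
{"method": "step_arm", "body": {
  "rows": [
    [[6, 0, -0.9], 0],
    [[11.2, 0, -1.5], 0],
    [[17, 0, -1.9], 0],
    [[22.6, 0, -2], 0],
    [[28, 0, -1.9], 0],
    [[34, 0, -1.5], 0],
    [[34, 0, -1.5], 0]
  ]
}}

```text
time: 5.95
tool_pos: [588.4, -344.8, 156.2]
tcp_rot: [-180.0, 0.0, 11.4]
ft_force: [-2.1, 5.0, -3.4]
finger_gap: 13.6
grip_force: 36.9
```

Emit:
{"method": "step_arm", "body": {
  "rows": [
    [[0, 0, 0], 0],
    [[0, 0, 0], 0],
    [[0, 0, 0], 0],
    [[0, 0, 0], 0],
    [[0, 0, 0], 0],
    [[0, 0, 0], 0],
    [[0, 0, 0], 0],
    [[0, 0, 0], 0]
  ],
  "fingers": 0.7
}}

```text
time: 6.75
tool_pos: [588.3, -345.3, 155.7]
tcp_rot: [-180.0, 0.0, 11.4]
ft_force: [0.9, -0.3, -0.1]
finger_gap: 59.8
grip_force: 0.0
```

Emit:
{"method": "step_arm", "body": {
  "rows": [
    [[0, 0, -10], 0],
    [[-10, 0, -30], 0],
    [[-25, 0, -60], 0],
    [[-45, 0, -90], 0],
    [[-70, 0, -120], 0],
    [[-95, 0, -140], 0],
    [[-120, 0, -150], 0],
    [[-130, 0, -150], 0],
    [[-130, 0, -150], 0],
    [[-130, 0, -150], 0]
  ]
}}

```text
time: 7.75
tool_pos: [461.1, -370.6, 305.0]
tcp_rot: [-179.9, 0.0, 11.4]
ft_force: [-0.9, -0.8, 0.3]
finger_gap: 59.7
grip_force: 0.0
```

Run:
```python
from bench import r,snapshot
import cv2
a=snapshot("side")[90:310,150:390]
cv2.imwrite("pics/s3.png",cv2.resize(a,None,fx=2.6,fy=2.6,interpolation=cv2.INTER_CUBIC))
s=r.sense();print(s["time"],s["ft_force"],s["qd"].round(2))
```

```text
7.8 [-0.88558247 -0.23440512 -0.39368794] [ 0.37  0.56 -0.15 -0.07 -0.03 -0.06]
```

View pics/s3.png

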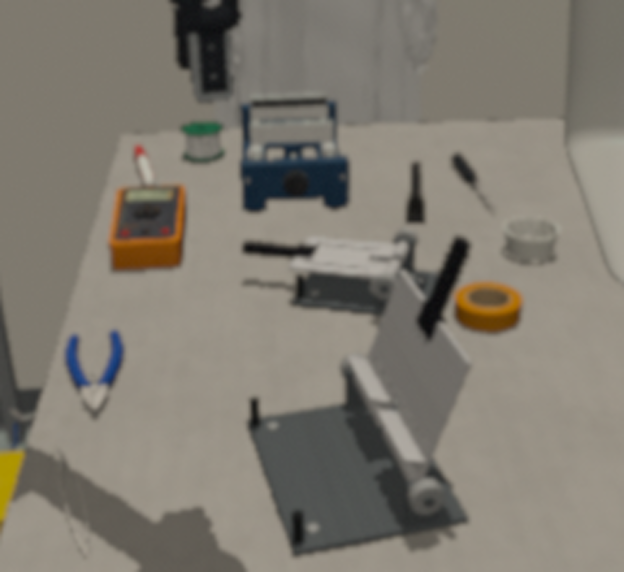

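The wide leaf stands open, leaning back, with its tab at (445,285) in the crop. The narrow stand is still folded and the gripper is clear, so I'm handing in.

```bash
python3 -c "
from bench import r
print(r.hand_in())"
```

```text
the job is handed in; nothing more can be done
None
```

The wide stand is open, leaning back and released, the narrow stand is still folded, and the job was handed in at about 7.8 s with the arm clear; no verdict came back.

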